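Load a spice jar through the spring flap of a jar lane

ROBOT

A 6-joint arm with a two-finger parallel gripper is mounted at the origin on a cart in front of the work surface, level with it; the furniture and walls round the work are solid. World frame = base frame: x ahead of the robot, y to its left, z up, the work surface at z = 0. Lengths are in m, angles in rad, forces in N, time in s.
With the tool pointing down it reaches from about 0.4 to 0.825 m from the base axis. Payload 7 kg.
Tool frame: the origin (TCP) lies midway between the tips of the shut fingers; the grasp point (between the pads) lies 19 mm behind it; z points along the fingers, y is the line along which they close (so a half turn about z gives the same grasp; the last joint's range is limited). The gripper opens to 88 mm and grips with 3 to 60 N. Pads are 19 mm wide; open, the fingers measure 130 mm over their backs; the gripper's body (78 mm by 193 mm) begins 47 mm behind the grasp point.
Start: joints at [-0.933, 0.359, 0.012, 0, -1.224, -0.288], TCP at [0.231, -0.634, 0.227] pointing down, gripper open.
Joint ranges: [-3.07, 3.07], [-1.43, 2.12], [-1.02, 1.25], [-3.03, 1.67], [-3.05, -0], [-3.03, 3.03]. Speed limits (rad/s): [2.39, 2.39, 3.01, 3.14, 3.14, 3.14].

INTERFACE

Orientations are given as a unit quaternion [w, x, y, z].
In Python, from station import ctrl gives the robot as it stands.
- The arm moves only by the tool servo_tool, never from a script. Its argument "series" is a list of rows, each a list of 3 entries, a list of its own where there are three numbers: the shift along the tool's x, y, z scaled (see below), then the turn, a rotation vector about the tool's x, y, z scaled (see below), then the opening, from 0 (shut) to 1 (fully open). In form: [[[dx, dy, dz], [wx, wy, wz], fingers], ...]. A call has 1 to 8 rows; each row shifts and turns the commanded pose from where the row before left it, along the tool's axes as they then stand; what a row does not reach is not made up. The controller multiplies each number of a shift by 0.12 m and each number of a turn by 45 degrees. A row lasts 1/12 s, in which the tool goes at most 41.7 mm and 7.16 degrees, less where a joint would pass 70% of its speed; a pose out of reach is approached as far as the arm can. A call with a number of a shift or a turn outside -1 to 1 is refused whole. A call with a gripper value outside its range is refused whole. The fingers move at their own pace and stop on an object; "newtons" is the grip in N (left out, the last holds). Time passes only in rows, so rows that do not move let the fingers close. It gives the time, the measured TCP pose, the force, the opening and the grip force at its end, in the units of the state.
- ctrl.get_state(): the state, without advancing time (a new reading comes with each control period).
- ctrl.camera(name): name is "side" or "top" or "wrist"; returns (picture, depth): 480x640x3 uint8, blue, green, red; 480x640 float32, m along the optical axis (not along the pixel's ray), 0 where there is no reading.
- ctrl.camera_params(name): a dict with "fx", "fy", "cx", "cy" (pixels), "view" (4x4, takes a point from world to camera coordinates). Camera axes: x right, y down, z forward; pixel columns grow to the right and rows downward; lengths in m; the calibration is good to about 2 mm. A picture is of the moment at which its call begins: read the wrist's pose just before it. camera_params takes no time and is no camera call; for the wrist camera it gives the pose at the moment of the call.
- ctrl.finish_job(): hands the job in; it is judged then, once.
Trained networks look in the newest picture that a camera, given by its name, has taken for a name from the list of things; names that differ only in an ending like _2 or _b are one class to them, and where a whole thing is asked for, a point or a joint stands for the part that bears it (a point fixed in the world has none). Each returns a list of dicts, best first, with "confidence" (0 to 1); they miss things now and then, are a little off and sometimes report something else, mostly with a low value. They report only what shows in the picture. A call takes as long as a camera call. They do not tell look-alikes from the thing itself.
- ctrl.look_for(camera, query): "extent" ([left, top, right, bottom] in pixels, round what is visible of it).
- ctrl.cut_out(camera, query): "pixels" (480x640 bool, what is visible of it) and "extent" ([left, top, right, bottom] in pixels, round what is visible of it).
The state is a dict: "time": time; "joint_positions": joint angles; "joint_vel": joint speeds; "joint_efforts": joint torques, N m; "eef_pos": TCP position; "tool_rot": TCP orientation; "contact_force": force on the tool from outside, world axes, zero at the start; "moment": the same for the moment, N m; "finger_gap": finger opening in m; "grip_force": force on a finger pad.
Only numpy, scipy, OpenCV 4.12 (cv2) and the standard library are available. Lean on these libraries where they do the work, as an engineer would, in place of code of your own. Each camera call takes 0.05 s, during which the arm holds its last target. There are 200 camera calls.

TASK

Load the slim spice jar from the worktop into the wooden jar lane through the spring flap at its mouth: keep the jar upright and low, let it push the flap open, and never bring it in over the walls. Slide it home until it lightly presses (a few newtons, no more) the sprung rubber pad at the far end, then set it down and let go there so that it stays resting against the pad with the flap swung shut behind it. Handle the flap and the pad gently, and leave the gourd and the other jars where they are.

Things in the scene. Friction and masses are not known exactly. Their poses are not given: they have to be found in the camera images.
- spice_jar: the slim round spice jar, black cap, 116 mm tall (the only slim one loose on the worktop). Glass body 41 mm across, cap 44 mm across over the top 22 mm. Origin: centre of its underside; z up along the jar. 0.08 to 0.15 kg.
- lane: fixed wooden jar lane, a straight channel open at the top and at its mouth, 229 mm long, 72 mm wide, walls 8 mm thick and 54 mm tall, inside width 56 mm. Its floor is 4 mm thick. Origin: on its underside, in its middle line; x runs along the channel from the mouth (x = -107 mm) to the far end (x = +122 mm), y to the left seen from the mouth, z up. Anything over 65 mm up clears it all.
- lane_mouth (a point): point on the lane's floor (4 mm above the worktop) in the middle of the mouth, 100 mm before the lane's origin along the lane's x
- flap (a joint): angle of the upright metal flap across the mouth, rad: 0 shut, 1.57 wide open (folded inward along the left wall). It opens inward only: the jar pushes it open moving along +x of the lane; a light spring (1 to 3 N at the jar) shuts it. Hinged on the left wall. It swings clear behind a jar whose centre is beyond lane x = -25 mm.
- flap_edge (a point): middle of the flap's free upright edge. The flap is 3 mm thick, 51 mm long, spans 10 to 52 mm above the worktop, and its hinge is at lane x = -98, y = +25 mm. Wide open it takes up 5 mm on the left of the channel, so the jar goes through best about 2 mm right of the middle (lane y = -2 mm).
- bumper: grey bumper block fixed in the lane's far end, 26 x 44 x 40 mm, top 44 mm above the worktop. Origin: centre of its underside. A stiff stem with a rubber pad at its tip sticks out of it toward the mouth. How far is set anew every time and NOT measured: the pad's face is somewhere from lane x = +4 to +50 mm, so it must be felt for.
- stem_root (a point): where the stem leaves the bumper block, 20 mm above the worktop. The pad on the stem is 30 mm wide, 16 mm tall; it gives 5 mm on a damped spring of 1 N per mm (5 N bottoms it), then is hard. A jar set down on the lane's floor while pressing the pad by 2 to 5 N is eased back a few mm at most when let go, and stays touching it.
- gourd: small dried white gourd, 61 mm wide, 57 mm tall, bystander; origin under its centre
- squat_jar: wide squat glass jar with a lid, 76 mm wide, 62 mm tall, bystander; origin under its centre
- wide_jar: wide glass jar with a lid, 73 mm wide, 75 mm tall, standing past the lane, bystander; origin under its centre
Not all that is in view belongs to the job. Leave any orange, purple or yellow look-alike of the spice_jar alone.

How it is judged:
By the outcome, as a careful person would: the job done as asked, in the order asked, and still so for the second after the job is handed in, with the robot touching nothing.
It also fails if it takes over 46 s, if anything falls off the work surface, if the arm or the gripper's body presses on something with over 40 N, if the wrist force passes 120 N, or if a joint passes its speed limit or range.

## Working session

There is one attempt and no reset: what is moved stays moved. The work goes in short steps, Python scripts to look and compute and a tool call to move; the robot and the scene stay as the last step left them, time stands still between calls to the robot, and variables do not carry over. Pictures are saved under pics/ and viewed, at most 10 in all, crops included, and the job is handed in when it is done.

Besides the shell and the picture viewer there is one more tool, called as a command line: name --argument value ..., lists and objects as JSON in quotes. servo_tool: Moves the arm, as the interface text tells. Its arguments: {"type":"object","properties":{"series":{"type":"array"},"newtons":{"type":"number"}},"required":["series"]}

```bash
mkdir -p pics; cat > h.py <<'E'
import numpy as np, cv2
from station import ctrl
def world(cam, mask_or_uv, depth, P=None):
    P=P or ctrl.camera_params(cam)
    if isinstance(mask_or_uv,np.ndarray) and mask_or_uv.dtype==bool:
        v,u=np.nonzero(mask_or_uv&(depth>0))
    else:
        u,v=np.array(mask_or_uv).T.astype(int)
    d=depth[v,u]
    c=np.stack([(u-P['cx'])/P['fx']*d,(v-P['cy'])/P['fy']*d,d,np.ones_like(d)])
    return (np.linalg.inv(P['view'])@c)[:3].T
E
python3 - <<'E'
from h import *
for n in ('top','side'):
    im,d=ctrl.camera(n); cv2.imwrite(f'pics/{n}0.png',im); np.save(f'{n}0.npy',d)
    for q in ('spice_jar','lane','flap','bumper','gourd','squat_jar','wide_jar'):
        for r in ctrl.cut_out(n,q)[:4]:
            w=world(n,r['pixels'],d)
            print(n,q,round(r['confidence'],2),np.round(r['extent']),np.round(np.median(w,0),3),np.round(w.min(0),3),np.round(w.max(0),3))
s=ctrl.get_state(); print(s['time'],s['eef_pos'],s['tool_rot'],s['finger_gap'])
E
```

```text
top spice_jar 0.87 [350. 273. 373. 297.] [ 0.369 -0.093  0.115] [ 0.35  -0.126 -0.002] [ 0.391 -0.075  0.122]
top spice_jar 0.71 [380. 303. 398. 325.] [ 0.307 -0.148  0.115] [ 0.284 -0.172 -0.005] [ 0.328 -0.131  0.122]
top spice_jar 0.69 [385. 230. 411. 256.] [ 0.456 -0.17   0.115] [ 0.439 -0.194  0.005] [ 0.48  -0.153  0.122]
top spice_jar 0.59 [397. 272. 427. 292.] [ 0.375 -0.198  0.115] [ 0.356 -0.224  0.004] [ 0.396 -0.182  0.122]
top lane 0.73 [244. 214. 349. 256.] [0.482 0.048 0.018] [ 0.432 -0.071 -0.007] [0.53  0.168 0.062]
top flap 0.42 [341. 222. 346. 241.] [ 0.486 -0.059  0.05 ] [ 0.465 -0.066  0.001] [ 0.513 -0.056  0.059]
top bumper 0.69 [247. 229. 297. 252.] [0.473 0.123 0.03 ] [ 0.447  0.045 -0.001] [0.498 0.151 0.052]
top gourd 0.58 [428. 211. 457. 236.] [ 0.509 -0.281  0.037] [ 0.482 -0.313  0.018] [ 0.54  -0.253  0.059]
top squat_jar 0.59 [459. 233. 500. 269.] [ 0.447 -0.356  0.062] [ 0.412 -0.397  0.001] [ 0.485 -0.325  0.069]
top wide_jar 0.83 [162. 257. 201. 291.] [0.387 0.288 0.074] [ 0.353  0.257 -0.003] [0.425 0.352 0.081]
side spice_jar 0.97 [314. 271. 336. 
[... 775 characters left out ...]
81 -0.314 -0.002] [ 0.567 -0.239  0.057]
side gourd 0.52 [352. 237. 370. 261.] [ 0.492 -0.059  0.035] [ 0.465 -0.065  0.01 ] [ 0.522 -0.025  0.056]
side squat_jar 0.61 [438. 311. 489. 370.] [ 0.433 -0.37   0.06 ] [ 0.41  -0.399 -0.002] [ 0.543 -0.311  0.066]
side wide_jar 0.63 [223. 173. 255. 213.] [0.38  0.272 0.054] [ 0.353  0.256 -0.001] [0.463 0.353 0.078]
side wide_jar 0.5 [295. 201. 332. 226.] [0.477 0.129 0.042] [0.443 0.046 0.009] [0.501 0.152 0.056]
side wide_jar 0.35 [353. 234. 370. 258.] [ 0.491 -0.059  0.036] [ 0.465 -0.065  0.013] [ 0.519 -0.055  0.056]
0.8 [ 0.23130272 -0.63408805  0.22657583] [ 1.12690718e-06 -1.74022701e-01  9.84741641e-01  4.42315177e-06] 0.08764209842766937
```

View pics/top0.png

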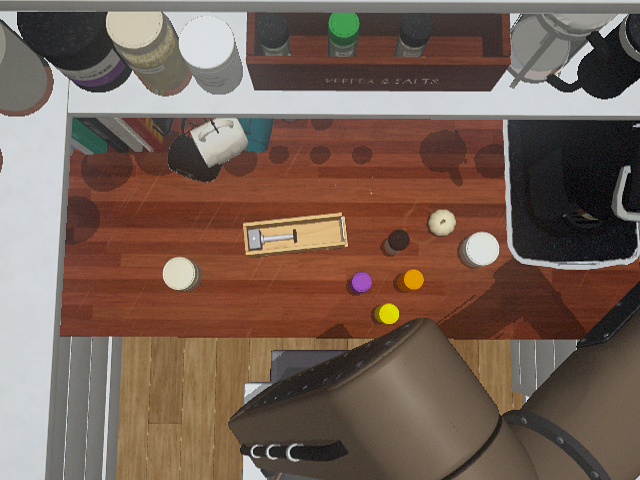

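View pics/side0.png

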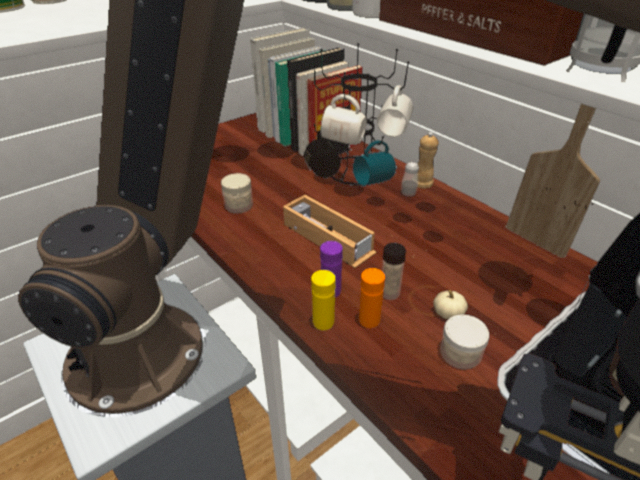

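The black-capped jar shows at top px (398,240) and side (393,270). Its look-alikes in the top view are purple (361,282), orange (413,280) and yellow (389,314). I'm choosing the black-capped one. The lane mouth is at px (345,230) and the dark pad is near (295,236).

```bash
python3 - <<'E'
from h import *
im=cv2.imread('pics/top0.png'); d=np.load('top0.npy')
V,U=np.mgrid[0:480,0:640]; W=world('top',np.ones((480,640),bool)&(d>0),d)
full=np.full((480,640,3),np.nan); full[d>0]=W
def sel(x0,x1,y0,y1,z0,z1):
    f=full; return (f[...,0]>x0)&(f[...,0]<x1)&(f[...,1]>y0)&(f[...,1]<y1)&(f[...,2]>z0)&(f[...,2]<z1)
def rect(m): 
    p=full[m][:,:2].astype(np.float32)*1000; return p.shape, cv2.minAreaRect(p), p.mean(0), cv2.minEnclosingCircle(p)
print('jar',rect(sel(.40,.52,-.22,-.12,.108,.124)), np.median(full[sel(.40,.52,-.22,-.12,.108,.124)][:,2]))
for z0 in (.044,.048): print('lane',z0,rect(sel(.40,.56,-.09,.19,z0,.064)))
m=sel(.40,.56,-.09,.19,.048,.064)
for y in np.arange(-.06,.17,.03):
    q=full[m&(abs(full[...,1]-y)<.012)]; xs=np.sort(q[:,0]); g=np.argmax(np.diff(xs)); print(round(y,3),len(xs),np.round([xs[0],xs[g],xs[g+1],xs[-1]],4))
print('stuff inside', np.round(full[236,285:305:2],3).tolist())
S=cv2.imread('pics/side0.png')
a=cv2.resize(im[200:300,230:440],None,fx=3.8,fy=3.8,interpolation=cv2.INTER_CUBIC)
b=cv2.resize(S[230:310,290:430],(350,200),interpolation=cv2.INTER_CUBIC)
o=np.zeros((590,798,3),np.uint8); o[:380]=a[:380,:798]; o[385:585,:350]=b
cv2.imwrite('pics/crop1.png',o)
E
```

```text
jar ((324, 2), ((459.99591064453125, -175.02932739257812), (41.77803421020508, 40.355289459228516), 86.55730438232422), array([ 459.80676, -174.65489], dtype=float32), ((460.5963439941406, -174.92800903320312), 21.38541603088379)) 0.11609320499976694
lane 0.044 ((1086, 2), ((479.94415283203125, 49.08012390136719), (72.90757751464844, 222.4093780517578), 6.562262535095215), array([477.5239  ,  65.580124], dtype=float32), ((480.3174743652344, 49.443115234375), 115.08761596679688))
lane 0.048 ((909, 2), ((479.9686279296875, 48.86729431152344), (72.90757751464844, 221.9809112548828), 6.562262535095215), array([478.6617 ,  57.02003], dtype=float32), ((480.3592834472656, 48.949913024902344), 114.62052917480469))
-0.06 78 [0.4554 0.516  0.5196 0.5274]
-0.03 80 [0.4522 0.4621 0.5162 0.525 ]
0.0 86 [0.4484 0.4576 0.5125 0.5219]
0.03 84 [0.4457 0.4552 0.5087 0.5179]
0.06 83 [0.4414 0.4506 0.5056 0.5155]
0.09 89 [0.4388 0.4478 0.503  0.5125]
0.12 84 [0.4346 0.4636 0.4986 0.5084]
0.15 167 [0.4319 0.4718 0.474  0.5054]
stuff inside [[0.479, 0.07, 0.024], [0.478, 0.065, 0.028], [0.479, 0.061, 0.025], [0.478, 0.056, 0.027], [0.478, 0.051, 0.03], [0.478, 0.047, 0.026], [0.482, 0.044, 0.005], [0.482, 0.039, 0.005], [0.482, 0.035, 0.004], [0.482, 0.03, 0.003]]
```

View pics/crop1.png

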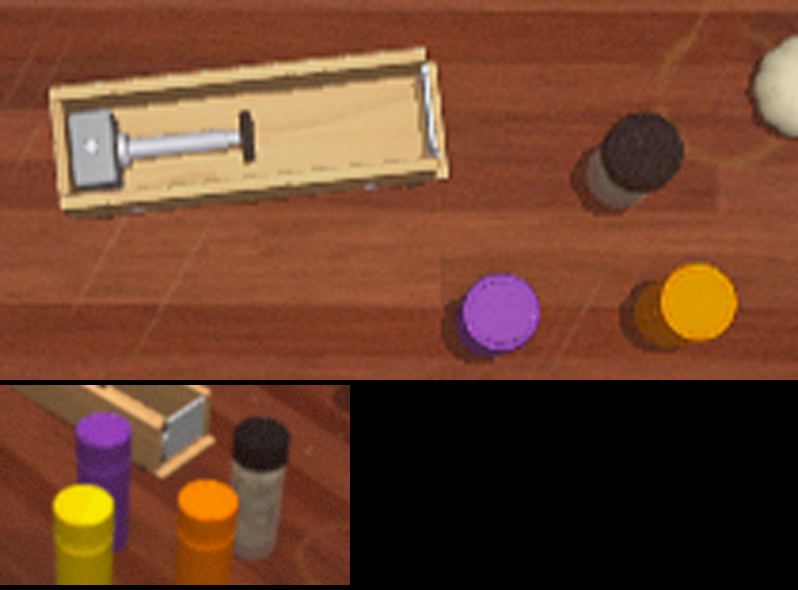

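The crop confirms the black cap and clear glass jar. It stands at world (0.460,-0.175). The lane origin is about (0.481,0.0415), with its axis about 6.45° left of world y. I'll turn the tool so that its y axis lies along the lane, then go over the jar.

servo_tool --series '[[[0, 0, 0], [0, 0, 0.151], 1], [[0, 0, 0], [0, 0, 0.151], 1], [[-0.166, 0.256, 0], [0, 0, 0], 1], [[-0.166, 0.256, 0], [0, 0, 0], 1], [[-0.166, 0.256, 0], [0, 0, 0], 1], [[-0.166, 0.256, 0], [0, 0, 0], 1], [[-0.166, 0.256, 0], [0, 0, 0], 1], [[-0.166, 0.256, 0], [0, 0, 0], 1]]'

```text
time: 1.47
eef_pos: [0.3298, -0.436, 0.2267]
tool_rot: [0.0, -0.056, 0.998, -0.0]
contact_force: [0.9, 0.1, -0.3]
finger_gap: 0.0876
grip_force: 0.0
```

```bash
cat >> h.py <<'E'
O=np.array([.4808,.0415]); A=np.radians(6.45); u=np.array([-np.sin(A),np.cos(A)]); l=np.array([-np.cos(A),-np.sin(A)])
def lane(p): q=np.asarray(p)[...,:2]-O; return np.stack([q@u,q@l],-1)
def show(target=None):
    from scipy.spatial.transform import Rotation as Ro
    s=ctrl.get_state(); w,x,y,z=s['tool_rot']; R=Ro.from_quat([x,y,z,w]).as_matrix()
    print('t',round(s['time'],2),'tcp',np.round(s['eef_pos'],4),'lane',np.round(lane(s['eef_pos']),4),'yaw of y',round(np.degrees(np.arctan2(R[1,1],R[0,1]))-90,2),'tz',np.round(R[:,2],4),'F',np.round(s['contact_force'],2),'gap',round(s['finger_gap'],4),'grip',s['grip_force'])
    if target is not None: print('shift units',np.round(R.T@(np.array(target)-s['eef_pos'])/.12,3))
    return s
E
python3 -c "
from h import *
show((.46,-.175,.15))"
```

```text
t 1.47 tcp [ 0.3298 -0.436   0.2267] lane [-0.4575  0.2037] yaw of y 6.44 tz [ 4.e-04 -3.e-04 -1.e+00] F [ 0.91  0.05 -0.28] gap 0.0876 grip 0.0
shift units [-1.322  2.04   0.639]
```

servo_tool --series '[[[-0.165, 0.255, 0.04], [0, 0, 0], 1], [[-0.165, 0.255, 0.04], [0, 0, 0], 1], [[-0.165, 0.255, 0.04], [0, 0, 0], 1], [[-0.165, 0.255, 0.08], [0, 0, 0], 1], [[-0.165, 0.255, 0.11], [0, 0, 0], 1], [[-0.165, 0.255, 0.11], [0, 0, 0], 1], [[-0.165, 0.255, 0.11], [0, 0, 0], 1], [[-0.165, 0.255, 0.11], [0, 0, 0], 1]]'

```text
time: 2.13
eef_pos: [0.4599, -0.1748, 0.1497]
tool_rot: [0.001, -0.056, 0.998, -0.0]
contact_force: [1.2, -0.3, 0.4]
finger_gap: 0.0878
grip_force: 0.0
```

```bash
python3 - <<'E'
from h import *
P=ctrl.camera_params('wrist')
s=show((.46,-.175,.085))
im,d=ctrl.camera('wrist'); cv2.imwrite('pics/w1.png',im)
W=world('wrist',d>0,d,P); 
m=(W[:,2]>.105)&(W[:,2]<.125)&(abs(W[:,0]-.46)<.04)&(abs(W[:,1]+.175)<.035)
q=(W[m][:,:2]*1000).astype(np.float32); print(len(q), cv2.minEnclosingCircle(q) if len(q) else '', np.median(W[m][:,2]) if len(q) else '')
E
```

```text
t 2.13 tcp [ 0.4599 -0.1748  0.1497] lane [-0.2125  0.0451] yaw of y 6.46 tz [ 0.0014 -0.     -1.    ] F [ 1.16 -0.26  0.35] gap 0.0878 grip 0.0
shift units [-0.    -0.002  0.539]
4060 ((460.14984130859375, -174.43698120117188), 21.301923751831055) 0.11545825478471436
```

View pics/w1.png

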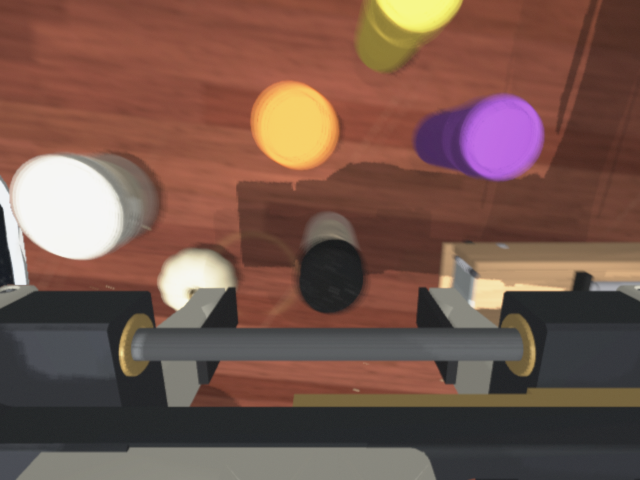

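The wrist view shows the black cap at about (331,275), centred between the fingers. Measured centre is (0.460,-0.1745). I'll descend and grip.

servo_tool --series '[[[0, 0.002, 0.135], [0, 0, 0], 1], [[0, 0, 0.135], [0, 0, 0], 1], [[0, 0, 0.135], [0, 0, 0], 1], [[0, 0, 0.135], [0, 0, 0], 1], [[0, 0, 0], [0, 0, 0], 0.3], [[0, 0, 0], [0, 0, 0], 0.3], [[0, 0, 0], [0, 0, 0], 0.3], [[0, 0, 0], [0, 0, 0], 0.3]]' --newtons 40

```text
time: 2.85
eef_pos: [0.46, -0.1764, 0.0861]
tool_rot: [0.001, -0.056, 0.998, -0.0]
contact_force: [0.7, -0.2, 0.1]
finger_gap: 0.0664
grip_force: 0.0
```

```bash
python3 -c "
from h import *
show()"
```

```text
t 2.85 tcp [ 0.46   -0.1764  0.0861] lane [-0.2142  0.0451] yaw of y 6.46 tz [ 1.9e-03 -2.0e-04 -1.0e+00] F [ 0.69 -0.21  0.1 ] gap 0.0664 grip 0.0
```

servo_tool --series '[[[0, 0.01, 0], [0, 0, 0], 0], [[0, 0, 0], [0, 0, 0], 0], [[0, 0, 0], [0, 0, 0], 0], [[0, 0, 0], [0, 0, 0], 0], [[0, 0, 0], [0, 0, 0], 0], [[0, 0, 0], [0, 0, 0], 0], [[0, 0, 0], [0, 0, 0], 0]]'

```text
time: 3.43
eef_pos: [0.4595, -0.175, 0.0854]
tool_rot: [0.0, -0.056, 0.998, -0.0]
contact_force: [-0.6, 1.4, 5.5]
finger_gap: 0.0432
grip_force: 40.0
```

```bash
python3 -c "
from h import *
show()"
```

```text
t 3.43 tcp [ 0.4595 -0.175   0.0854] lane [-0.2128  0.0455] yaw of y 6.46 tz [ 7.e-04 -1.e-04 -1.e+00] F [-0.6   1.39  5.48] gap 0.0432 grip 40.001163482666016
```

servo_tool --series '[[[0, 0, -0.04], [0, 0, 0], 0], [[0, 0, -0.035], [0, 0, 0], 0], [[-0.099, 0, 0], [0, 0, 0], 0], [[-0.099, 0.1, 0], [0, 0, 0], 0], [[-0.099, 0.15, 0], [0, 0, 0], 0], [[-0.099, 0.15, 0], [0, 0, 0], 0], [[0, 0.1, 0], [0, 0, 0], 0], [[0, 0, 0], [0, 0, 0], 0]]'

```text
time: 4.1
eef_pos: [0.5004, -0.1084, 0.0939]
tool_rot: [-0.0, -0.057, 0.998, 0.0]
contact_force: [0.2, 0.4, -1.2]
finger_gap: 0.0433
grip_force: 40.0
```

```bash
cat > chk.py <<'E'
from h import *
import sys
n=sys.argv[1]; show()
o=[]
for c in ('top','side'):
    im,d=ctrl.camera(c)
    r=ctrl.cut_out(c,'spice_jar')
    for x in r[:5]:
        w=world(c,x['pixels'],d); m=np.median(w,0)
        if np.linalg.norm(m[:2]-ctrl.get_state()['eef_pos'][:2])<.035: print(c,round(x['confidence'],2),x['extent'],np.round(m,3),'zmin/max',np.round(np.percentile(w[:,2],[2,98]),4))
    a=im[195:270,240:420] if c=='top' else im[180:300,270:420]
    k=420/a.shape[1] if c=='side' else 4; o.append(cv2.resize(a,None,fx=k,fy=k,interpolation=cv2.INTER_CUBIC)[:300])
out=np.zeros((600,720,3),np.uint8); out[:300,:720]=o[0][:, :720]; out[300:,:420]=o[1]
cv2.imwrite(f'pics/{n}.png',out)
E
python3 chk.py c2
```

```text
t 4.1 tcp [ 0.5004 -0.1084  0.0939] lane [-0.1511 -0.0026] yaw of y 6.54 tz [-0.e+00  2.e-04 -1.e+00] F [ 0.25  0.38 -1.18] gap 0.0433 grip 40.00011920928955
top 0.36 [361.7, 230.9, 373.3, 235.5] [ 0.482 -0.109  0.046] zmin/max [0.0205 0.0758]
side 0.78 [372.1, 218.1, 396.6, 268.5] [ 0.488 -0.12   0.075] zmin/max [0.0166 0.1257]
```

View pics/c2.png

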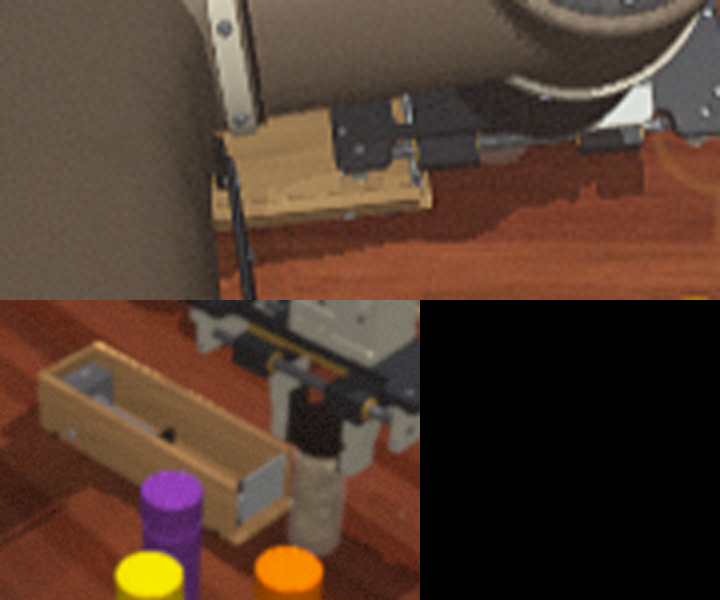

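The side view shows the jar upright and centred in front of the mouth, and the flap is shut. Now I'll push in slowly through the flap.

servo_tool --series '[[[0.004, 0.06, 0.005], [0, 0, 0], 0], [[0, 0.06, 0], [0, 0, 0], 0], [[0, 0.06, 0], [0, 0, 0], 0], [[0, 0.04, 0], [0, 0, 0], 0], [[0, 0.03, 0], [0, 0, 0], 0], [[0, 0.03, 0], [0, 0, 0], 0], [[0, 0.03, 0], [0, 0, 0], 0], [[0, 0.03, 0], [0, 0, 0], 0]]'

```text
time: 4.97
eef_pos: [0.4944, -0.0694, 0.0934]
tool_rot: [-0.0, -0.056, 0.998, -0.0]
contact_force: [0.1, -2.1, -0.8]
finger_gap: 0.0431
grip_force: 40.0
```

```bash
python3 -c "
from h import *
show()"
```

```text
t 4.97 tcp [ 0.4944 -0.0694  0.0934] lane [-0.1118 -0.001 ] yaw of y 6.46 tz [-2.e-04 -3.e-04 -1.e+00] F [ 0.09 -2.15 -0.84] gap 0.0431 grip 39.999797344207764
```

servo_tool --series '[[[-0.008, 0.035, 0], [0, 0, 0], 0], [[0, 0.035, 0], [0, 0, 0], 0], [[0, 0.035, 0], [0, 0, 0], 0], [[0, 0.035, 0], [0, 0, 0], 0], [[0, 0.035, 0], [0, 0, 0], 0], [[0, 0.035, 0], [0, 0, 0], 0], [[0, 0.035, 0], [0, 0, 0], 0], [[0, 0.035, 0], [0, 0, 0], 0]]'

```text
time: 5.63
eef_pos: [0.4918, -0.0355, 0.0934]
tool_rot: [0.0, -0.056, 0.998, 0.0]
contact_force: [2.7, -1.9, -0.3]
finger_gap: 0.0431
grip_force: 40.0
```

```bash
python3 -c "
from h import *
show()"
```

```text
t 5.63 tcp [ 0.4918 -0.0355  0.0934] lane [-0.0778 -0.0023] yaw of y 6.45 tz [ 5.e-04  3.e-04 -1.e+00] F [ 2.67 -1.94 -0.27] gap 0.0431 grip 39.99963104724884
```

servo_tool --series '[[[0, 0.035, 0], [0, 0, 0], 0], [[0, 0.035, 0], [0, 0, 0], 0], [[0, 0.035, 0], [0, 0, 0], 0], [[0, 0.035, 0], [0, 0, 0], 0], [[0, 0.035, 0], [0, 0, 0], 0], [[0, 0.035, 0], [0, 0, 0], 0], [[0, 0.035, 0], [0, 0, 0], 0], [[0, 0.035, 0], [0, 0, 0], 0]]'

```text
time: 6.3
eef_pos: [0.4878, -0.0022, 0.0933]
tool_rot: [0.0, -0.056, 0.998, 0.0]
contact_force: [1.3, 0.2, -1.1]
finger_gap: 0.0429
grip_force: 40.0
```

```bash
python3 -c "
from h import *
show()"
```

```text
t 6.3 tcp [ 0.4878 -0.0022  0.0933] lane [-0.0442 -0.0021] yaw of y 6.45 tz [ 0.e+00  2.e-04 -1.e+00] F [ 1.34  0.17 -1.08] gap 0.0429 grip 39.99943971633911
```

servo_tool --series '[[[0, 0.035, 0], [0, 0, 0], 0], [[0, 0.035, 0], [0, 0, 0], 0], [[0, 0.035, 0], [0, 0, 0], 0], [[0, 0.035, 0], [0, 0, 0], 0], [[0, 0.02, 0.01], [0, 0, 0], 0], [[0, 0, 0.01], [0, 0, 0], 0], [[0, 0, 0], [0, 0, 0], 0], [[0, 0, 0], [0, 0, 0], 0]]'

```text
time: 6.97
eef_pos: [0.4855, 0.0162, 0.0908]
tool_rot: [-0.0, -0.056, 0.998, -0.0]
contact_force: [-0.1, -0.2, -1.5]
finger_gap: 0.043
grip_force: 40.0
```

```bash
python3 -c "
from h import *
show()"
```

```text
t 6.97 tcp [0.4855 0.0162 0.0908] lane [-0.0257 -0.0018] yaw of y 6.45 tz [-6.e-04 -2.e-04 -1.e+00] F [-0.12 -0.18 -1.5 ] gap 0.043 grip 39.999720454216
```

servo_tool --series '[[[0, 0.01, 0], [0, 0, 0], 0], [[0, 0.01, 0], [0, 0, 0], 0], [[0, 0.01, 0], [0, 0, 0], 0], [[0, 0.01, 0], [0, 0, 0], 0], [[0, 0.01, 0], [0, 0, 0], 0], [[0, 0.01, 0], [0, 0, 0], 0], [[0, 0, 0], [0, 0, 0], 0], [[0, 0, 0], [0, 0, 0], 0]]'

```text
time: 7.63
eef_pos: [0.4849, 0.0236, 0.091]
tool_rot: [0.0, -0.056, 0.998, 0.0]
contact_force: [-0.1, 0.7, -1.3]
finger_gap: 0.0431
grip_force: 40.0
```

```bash
python3 -c "
from h import *
show()"
```

```text
t 7.63 tcp [0.4849 0.0236 0.091 ] lane [-0.0182 -0.0021] yaw of y 6.46 tz [ 0.  0. -1.] F [-0.12  0.74 -1.34] gap 0.0431 grip 39.99980092048645
```

Fy noise is about ±1 N, and there is no contact yet. I'll take smaller steps from here.

servo_tool --series '[[[0, 0.01, 0], [0, 0, 0], 0], [[0, 0.01, 0], [0, 0, 0], 0], [[0, 0, 0], [0, 0, 0], 0], [[0, 0, 0], [0, 0, 0], 0]]'

```text
time: 7.97
eef_pos: [0.4846, 0.0259, 0.091]
tool_rot: [-0.0, -0.056, 0.998, -0.0]
contact_force: [0.5, 0.9, -1.6]
finger_gap: 0.0427
grip_force: 40.0
```

servo_tool --series '[[[0, 0.01, 0], [0, 0, 0], 0], [[0, 0, 0], [0, 0, 0], 0], [[0, 0, 0], [0, 0, 0], 0]]'

```text
time: 8.22
eef_pos: [0.4845, 0.027, 0.091]
tool_rot: [-0.0, -0.056, 0.998, -0.0]
contact_force: [-0.1, -1.2, -0.4]
finger_gap: 0.043
grip_force: 40.0
```

servo_tool --series '[[[0, 0.008, 0], [0, 0, 0], 0], [[0, 0, 0], [0, 0, 0], 0], [[0, 0, 0], [0, 0, 0], 0]]'

```text
time: 8.47
eef_pos: [0.4844, 0.028, 0.091]
tool_rot: [-0.0, -0.056, 0.998, -0.0]
contact_force: [-0.0, -2.4, -0.7]
finger_gap: 0.043
grip_force: 40.0
```

servo_tool --series '[[[0, 0, 0], [0, 0, 0], 0]]'

```text
time: 8.55
eef_pos: [0.4844, 0.0279, 0.091]
tool_rot: [-0.0, -0.056, 0.998, -0.0]
contact_force: [0.1, -2.1, 0.2]
finger_gap: 0.0431
grip_force: 40.0
```

servo_tool --series '[[[0, 0.008, 0], [0, 0, 0], 0], [[0, 0, 0], [0, 0, 0], 0], [[0, 0, 0], [0, 0, 0], 0]]'

```text
time: 8.8
eef_pos: [0.4843, 0.0289, 0.091]
tool_rot: [-0.0, -0.056, 0.998, -0.0]
contact_force: [-0.4, -3.6, -0.4]
finger_gap: 0.0429
grip_force: 40.0
```

servo_tool --series '[[[0, 0, 0], [0, 0, 0], 0]]'

```text
time: 8.88
eef_pos: [0.4843, 0.0289, 0.091]
tool_rot: [-0.0, -0.056, 0.998, -0.0]
contact_force: [0.5, -3.9, -1.5]
finger_gap: 0.0434
grip_force: 40.0
```

The force has risen about 1 N per mm since y = 0.0255, so this is the pad and it is now pressed about 3.5 N. Next I'll lower the jar gently onto the floor.

servo_tool --series '[[[0, 0, 0.006], [0, 0, 0], 0], [[0, 0, 0.004], [0, 0, 0], 0], [[0, 0, 0], [0, 0, 0], 0], [[0, 0, 0], [0, 0, 0], 0]]'

```text
time: 9.22
eef_pos: [0.4843, 0.029, 0.0897]
tool_rot: [-0.0, -0.056, 0.998, 0.0]
contact_force: [0.5, -3.5, -0.5]
finger_gap: 0.0432
grip_force: 40.0
```

servo_tool --series '[[[0, 0, 0.003], [0, 0, 0], 0], [[0, 0, 0], [0, 0, 0], 0], [[0, 0, 0], [0, 0, 0], 0]]'

```text
time: 9.47
eef_pos: [0.4843, 0.029, 0.0894]
tool_rot: [0.0, -0.056, 0.998, -0.0]
contact_force: [0.8, -3.4, 0.5]
finger_gap: 0.0431
grip_force: 40.0
```

servo_tool --series '[[[0, 0, 0.003], [0, 0, 0], 0], [[0, 0, 0], [0, 0, 0], 0], [[0, 0, 0], [0, 0, 0], 0]]'

```text
time: 9.72
eef_pos: [0.4845, 0.029, 0.0894]
tool_rot: [0.0, -0.056, 0.998, -0.0]
contact_force: [-0.8, -3.6, 5.0]
finger_gap: 0.0432
grip_force: 40.0
```

servo_tool --series '[[[0, 0, 0.003], [0, 0, 0], 0], [[0, 0, 0], [0, 0, 0], 0], [[0, 0, 0], [0, 0, 0], 0]]'

```text
time: 9.97
eef_pos: [0.4847, 0.029, 0.0894]
tool_rot: [0.0, -0.056, 0.998, -0.0]
contact_force: [-1.3, -4.7, 8.3]
finger_gap: 0.0431
grip_force: 40.0
```

servo_tool --series '[[[0, 0, -0.004], [0, 0, 0], 0], [[0, 0, 0], [0, 0, 0], 0], [[0, 0, 0], [0, 0, 0], 0.49], [[0, 0, 0], [0, 0, 0], 0.5], [[0, 0, 0], [0, 0, 0], 0.51], [[0, 0, 0], [0, 0, 0], 0.52], [[0, 0, 0], [0, 0, 0], 0.53], [[0, 0, 0], [0, 0, 0], 0.54]]' --newtons 10

```text
time: 10.63
eef_pos: [0.4841, 0.0292, 0.0889]
tool_rot: [-0.0, -0.056, 0.998, 0.0]
contact_force: [-0.6, -0.3, 0.5]
finger_gap: 0.0465
grip_force: 0.1
```

servo_tool --series '[[[0, 0, 0], [0, 0, 0], 0.56], [[0, 0, 0], [0, 0, 0], 0.58], [[0, 0, 0], [0, 0, 0], 0.62], [[0, 0, 0], [0, 0, 0], 0.68], [[0, 0, 0], [0, 0, 0], 0.76], [[0, 0, 0], [0, 0, 0], 0.85], [[0, 0, 0], [0, 0, 0], 0.95], [[0, 0, 0], [0, 0, 0], 1]]'

```text
time: 11.3
eef_pos: [0.4843, 0.029, 0.0892]
tool_rot: [0.0, -0.056, 0.998, 0.0]
contact_force: [-0.2, -0.8, -0.6]
finger_gap: 0.0806
grip_force: 0.0
```

```bash
python3 -c "
from h import *
show()
P=ctrl.camera_params('wrist')
im,d=ctrl.camera('wrist'); cv2.imwrite('pics/w2.png',im)
W=world('wrist',d>0,d,P); t=ctrl.get_state()['eef_pos']
m=(W[:,2]>.11)&(W[:,2]<.13)&(abs(W[:,0]-t[0])<.04)&(abs(W[:,1]-t[1])<.03)
q=(W[m][:,:2]*1000).astype(np.float32)
if len(q):
  c=cv2.minEnclosingCircle(q); print(c,np.median(W[m][:,2]),lane(np.array(c[0])/1000))"
```

```text
t 11.3 tcp [0.4843 0.029  0.0892] lane [-0.0128 -0.0021] yaw of y 6.45 tz [ 0.  0. -1.] F [-0.24 -0.77 -0.63] gap 0.0806 grip 0.0
((485.220703125, 26.197826385498047), 21.3762149810791) 0.1193014769236597 [-0.01570192 -0.00267373]
```

View pics/w2.png

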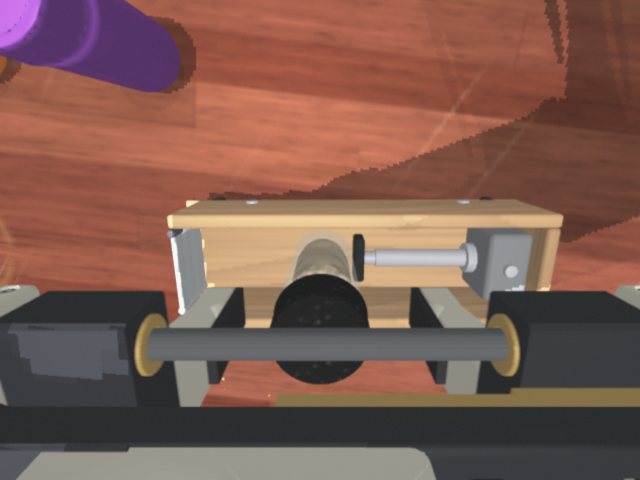

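The wrist view shows the jar standing against the pad (glass edge about px 352, pad about 357), with the flap shut behind it at about (188,270). I'll retreat straight up, then check from above.

servo_tool --series '[[[0, -0.02, 0], [0, 0, 0], 1], [[0, 0, -0.05], [0, 0, 0], 1], [[0, 0, -0.1], [0, 0, 0], 1], [[0, 0, -0.15], [0, 0, 0], 1], [[0, 0, -0.2], [0, 0, 0], 1], [[0, 0, -0.2], [0, 0, 0], 1], [[0, 0, -0.1], [0, 0, 0], 1], [[0, 0, 0], [0, 0, 0], 1]]'

```text
time: 12.02
eef_pos: [0.4863, 0.027, 0.1888]
tool_rot: [0.003, -0.056, 0.998, 0.001]
contact_force: [0.3, -0.3, 0.0]
finger_gap: 0.0874
grip_force: 0.0
```

```bash
python3 - <<'E'
from h import *
show()
P=ctrl.camera_params('wrist')
im,d=ctrl.camera('wrist'); cv2.imwrite('pics/w3full.png',im)
W=world('wrist',d>0,d,P)
m=(W[:,2]>.11)&(W[:,2]<.13)&(abs(W[:,0]-.485)<.04)&(abs(W[:,1]-.027)<.03)
q=(W[m][:,:2]*1000).astype(np.float32)
if len(q):
  c=cv2.minEnclosingCircle(q); print(c,np.median(W[m][:,2]),lane(np.array(c[0])/1000))
S,_=ctrl.camera('side')
o=np.zeros((600,800,3),np.uint8)
o[:360,:480]=cv2.resize(im,(480,360)); 
cr=S[190:275,275:385]; o[200:600,480:800]=cv2.resize(cr,(320,400)); 
cv2.imwrite('pics/w3.png',o)
E
```

```text
t 12.02 tcp [0.4863 0.027  0.1888] lane [-0.015  -0.0038] yaw of y 6.47 tz [ 0.0054  0.0017 -1.    ] F [ 0.31 -0.25  0.04] gap 0.0874 grip 0.0
((485.6003112792969, 26.285747528076172), 21.253690719604492) 0.11950856843372862 [-0.0156572  -0.00306082]
```

View pics/w3.png

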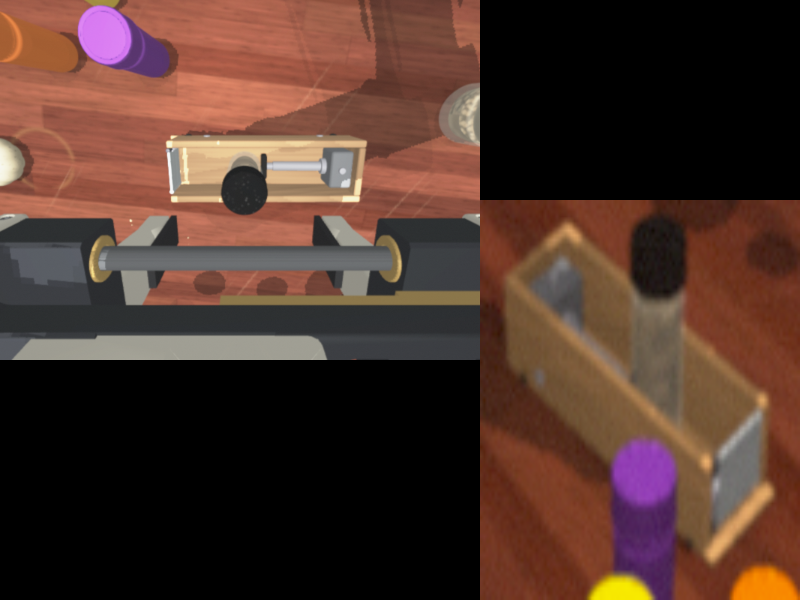

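```bash
python3 - <<'E'
from h import *
im=cv2.imread('pics/w3full.png')
cv2.imwrite('pics/w4.png',cv2.resize(im[175:290,270:430],(800,575),interpolation=cv2.INTER_CUBIC))
E
```

```text
(no output)
```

View pics/w4.png

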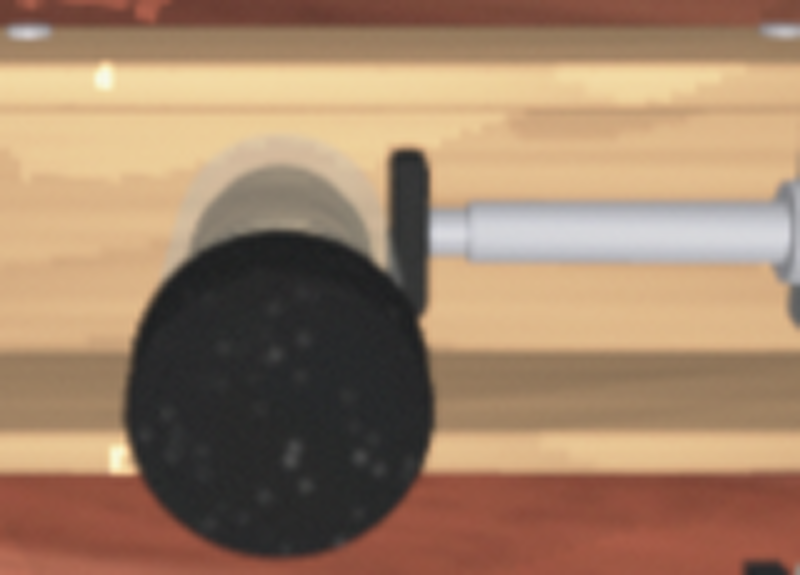

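The crop shows the glass meeting the pad face at about (388,230). The jar is upright, the flap is shut and the gripper is clear, so I'm handing in.

```bash
python3 -c "
from station import ctrl
print(ctrl.finish_job())"
```

```text
the job is handed in; nothing more can be done
None
```

The spice jar went in low through the flap, pressed the pad at about 3.5 N, and was set down and released; the last pictures show it upright against the pad with the flap shut, and I handed the job in at about 12 s (no verdict was returned).

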